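# Blow off the sand mould and take a hardness reading

## Robot

A 6-joint arm with a two-finger parallel gripper is mounted at the origin on a cart in front of the work surface, level with it; the furniture and walls round the work are solid. World frame = base frame: x ahead of the robot, y to its left, z up, the work surface at z = 0. Lengths are in m, angles in degrees, forces in N, time in s.
With the tool pointing down it reaches from about 0.325 to 0.775 m from the base axis. Payload 5.5 kg.
Tool frame: the origin (TCP) lies at the centre of the arm's flange, where the gripper is bolted on; the fingertips stand 182 mm ahead of it and the grasp point (between the pads) lies 163 mm ahead of it; z points along the fingers, y is the line along which they close (so a half turn about z gives the same grasp; the last joint's range is limited). The gripper opens to 88 mm and grips with 3 to 60 N. Pads are 20 mm wide; open, the fingers measure 115 mm over their backs; the gripper's body (75 mm by 178 mm) begins 61 mm behind the grasp point.
Start: joints at [71.236, 5.22, 70.514, -0, 104.267, -3.249], TCP at [0.161, 0.578, 0.405] pointing down, gripper open.
Joint ranges: [-164.24, 164.24], [-49.07, 125.15], [9.68, 141.18], [-86.29, 266.29], [3.28, 154.24], [-151.56, 151.56]. Speed limits (degrees/s): [147.25, 147.25, 172.46, 180, 180, 180].

## Interface

Orientations are given as [roll, pitch, yaw] about the fixed x, y, z axes, in that order (R = Rz(yaw) Ry(pitch) Rx(roll)).
In Python, from station import r gives the robot as it stands. The module is installed in compiled form; this text tells all that it offers. Calls block until the motion is done:
- r.reach(position, orientation): joint-space move of the TCP to a pose.
- r.servo_line(position, rotation=None, speed=0.15): straight line of the TCP; rotation=None keeps the orientation; speed is the mean speed in m/s.
- r.move_joints(angles): joint-space move.
- r.let_go() and r.grab(squeeze=None): open the fingers fully, or close them until they stop; squeeze is the grip in N (None keeps the last).
- r.wait(seconds).
- r.inverse_kinematics(position, orientation): joint angles nearest the present ones, or None.
- r.sense(): the state.
- r.snapshot(name): name is "scene" or "top" or "wrist"; returns a dict with "frame" (420x560x3 uint8, red, green, blue), "fx", "fy", "cx", "cy" (pixels), "R" (3x3) and "t" (3): a world point X has camera coordinates R X + t. Camera axes: x right, y down, z forward; pixel columns grow to the right and rows downward; lengths in m; the calibration is good to about 2 mm. A picture is of the moment at which its call begins. There is no depth.
A pose or a line that the arm cannot do raises r.IKError and nothing moves.
- r.hand_in(): hands the job in; it is judged then, once.
The state is a dict: "clock": time; "joints": joint angles; "joint_vel": joint speeds; "joint_torque": joint torques, N m; "tcp_pos": TCP position; "orientation": TCP orientation; "contact_force": force on the tool from outside, world axes, zero at the start; "torque": the same for the moment, N m; "opening": finger opening in m; "gripper_force": force on a finger pad.
Only numpy, scipy, OpenCV 4.12 (cv2) and the standard library are available. Lean on these libraries where they do the work, as an engineer would, in place of code of your own. Each camera call takes 0.05 s, during which the arm holds its last target. There are 200 camera calls.

## Task

Blow the mould clean: squeeze the orange trigger of the clamped air gun fully against its grip, keep it squeezed for about a second and let it spring back. Then take the grey hardness gauge out of its wooden holder and, keeping it upright, set its plunger tip on the yellow dot on the sand (touch the sand nowhere else) and press lightly until the plunger is about half way in. Finish still holding the gauge like that, without shoving the mould or disturbing the other things on the bench.

Things in the scene. Friction and masses are not known exactly. Their poses are not given: they have to be found in the camera images.
- gun: Air blow gun clamped grip-up on a steel foot plate (84x64x8) fixed to the bench. Origin: centre of the plate's underside. +x is the way the nozzle points (to the mould), +z up. The upright black and blue grip stands over the origin: 24 along x, 26 along y, from 60 to 151 above the bench. The barrel lies at 58 height; the nozzle ends at x = 100.
- trigger_pad (a point): Where to press: middle of the nozzle-side face of the orange trigger, near its free end, 121 above the bench. The trigger is an upright plate, 6 thick and 20 wide, in front of the grip, hinged below (x = 21, height 66 in the gun's frame), free end at 138 height. Grip and trigger at pad height span x = -12 to 38 in the gun's frame when released, -12 to 24 when squeezed.
- gun_trigger (a joint): trigger angle in rad: 0 released, 0.24 fully squeezed; sprung, about 3 N at the pad to start it and 9 N at the end of its travel; it springs back when let go
- mould: Casting ring of white metal rammed with red-brown sand, lying flat on the bench in front of the nozzle, diameter 88, height 30, 420 g, loose. Origin at the centre of its underside. The sand is level, 29 above the bench. A yellow and a blue dot, diameter 16, lie on the sand on opposite sides of the centre.
- yellow_dot (a point): centre of the yellow dot on the sand's surface: 19 from the mould's axis along the mould's +x, 29 above its underside
- holder: Wooden block 48x48x44 fixed to the bench, with an upright hole (19 wide, 41 deep) in its top in which the gauge stands. Origin at the centre of its underside.
- gauge: Digital hardness gauge, 130 g, standing upright and loose in the holder: grey box 30 along its x, 24 along its y (rubber pads on these two sides: grip there), 4 to 64 above its origin. Origin: underside of its collar, resting on the holder's top. Display to its -x. Below the origin a stem (diameter 16, 22 long) and the plunger stand in the hole: lift it 36 or more straight up before moving aside.
- gauge_tip (a point): the brass ball tip of the gauge's plunger, 34 below the gauge's origin on its axis when the plunger is out (it comes nearer as the plunger goes in)
- gauge_plunger (a joint): how far the plunger is pushed in, in m: 0 fully out, 0.010 fully in (stop); half way is 0.005. Sprung along the gauge's axis: 1 N to start, 3.5 N half way, 6 N fully in.
- mug: bystander: green mug with a handle, 86x118x96, loose; origin at the centre of its underside
- ingot_dark: bystander: small dark bronze bar, 38x34x10, loose
- jar_blue: bystander: white jar with a blue lid, diameter 52, height 60, loose; origin at the centre of its underside
- jar_amber: bystander: amber jar with a black lid, diameter 60, height 88, loose; origin at the centre of its underside
- ingot: bystander: small silver bar, 22x42x10, loose
- scriber: bystander: blue-handled scriber lying flat, 10x130x10, loose
Things that resemble listed ones, but are neither listed nor needed, are in the scene too. Of the things that look like the holder, the largest one is meant.

How it is judged:
By the outcome, as a careful person would: the job done as asked, in the order asked, and still so for the second after the job is handed in, while the arm keeps its last pose, push and grip.
It also fails if it takes over 45 s, if anything falls off the work surface, if the arm or the gripper's body presses on something with over 40 N, if the wrist force passes 120 N, or if a joint passes its speed limit or range.

## Working session

There is one attempt and no reset: what is moved stays moved. The work goes in short steps, each a Python script; the robot and the scene stay as the last script left them, time stands still between calls to the robot, and variables do not carry over. Pictures are saved under pics/ and viewed, at most 10 in all, crops included, and the job is handed in when it is done.

```bash
mkdir -p pics
cat > h.py <<'E'
import numpy as np, cv2
from station import r
def snap(name,f):
    s=r.snapshot(name); np.savez('pics/'+f+'.npz',**s)
    cv2.imwrite('pics/'+f+'.png',s['frame'][:,:,::-1]); return s
def ray(s,uv,z):
    R=np.array(s['R']);t=np.array(s['t']);c=-R.T@t
    d=R.T@np.array([(uv[0]-s['cx'])/s['fx'],(uv[1]-s['cy'])/s['fy'],1]); return c+d*(z-c[2])/d[2]
def proj(s,X):
    p=np.array(s['R'])@np.array(X)+np.array(s['t']); return np.array([s['fx']*p[0]/p[2]+s['cx'],s['fy']*p[1]/p[2]+s['cy']])
E
python3 - <<'E'
from h import *
a=snap('scene','s1');b=snap('top','t1')
for s in(a,b): print(s['fx'],-np.array(s['R']).T@s['t'],np.round(s['R'],2).tolist())
print(r.sense())
E
```

```text
413.8847284066333 [0.99606072 0.07080852 0.81952425] [[0.46, 0.89, -0.01], [0.73, -0.38, -0.56], [-0.5, 0.25, -0.83]]
431.0645203157445 [0.43444283 0.29435903 0.94254075] [[0.02, -1.0, 0.03], [-0.99, -0.02, -0.14], [0.14, -0.03, -0.99]]
{'clock': 0.1, 'joints': array([ 7.12357124e+01,  5.25789883e+00,  7.05754518e+01, -2.78582243e-03,
        1.04267647e+02, -3.24740713e+00]), 'joint_vel': array([ 0.04244004, -0.12053444, -0.21869394,  0.03707693, -0.03418309,
       -0.02796   ]), 'joint_torque': array([ 2.16646113e-03, -4.47856772e+01, -4.07568955e+01,  6.99311751e-02,
        2.84185493e-02, -1.38327746e-04]), 'tcp_pos': array([0.16052403, 0.57817345, 0.40362439]), 'orientation': array([-1.79899012e+02, -3.02450248e-03,  1.64482433e+02]), 'contact_force': array([ 0.07326235, -0.41616321, -0.35373169]), 'torque': array([ 0.02902612, -0.01691679, -0.00419335]), 'gripper_force': 0.0, 'opening': 0.08788274087549568}
```

View pics/t1.png

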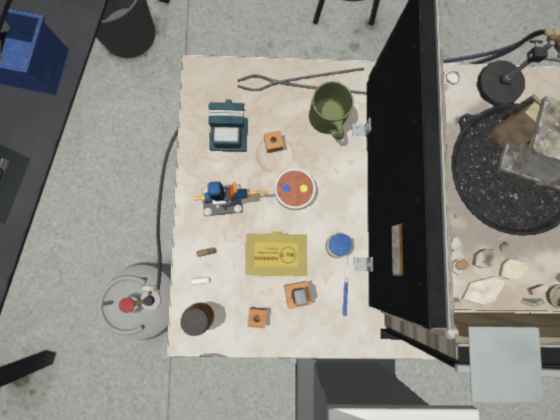

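View pics/s1.png

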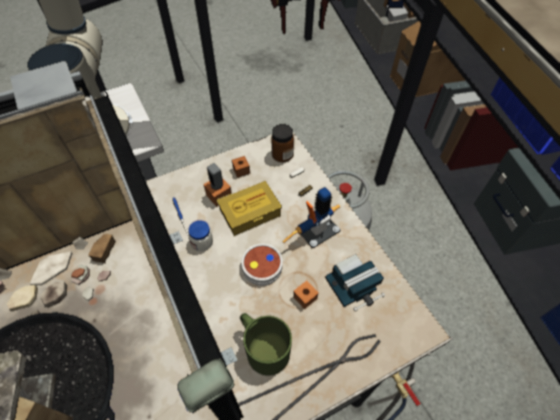

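The top view shows the gun at (223,195), the mould at (295,188) with the yellow dot at (304,188), and the amber jar, mug and scriber. Holder candidates, all orange-brown blocks, are at (298,295) with a grey box in it, (257,318) and (274,141). The one at (298,295) is the largest and holds the gauge. A black upright wall stands to the right. I'll enlarge to confirm.

Run:
```python
from h import *
t=cv2.imread('pics/t1.png');s=cv2.imread('pics/s1.png')
A=cv2.resize(t[150:340,180:380],(800,760),interpolation=cv2.INTER_CUBIC)
a=cv2.resize(t[165:225,190:325],None,fx=5.9,fy=5.9,interpolation=cv2.INTER_CUBIC)[:,:796]
b=cv2.resize(t[270:330,235:325],None,fx=4,fy=4,interpolation=cv2.INTER_CUBIC)
c=np.zeros((600,800,3),np.uint8);c[:a.shape[0],:a.shape[1]]=a;c[356:596,:360]=b
d=cv2.resize(s[160:220,190:290],None,fx=4,fy=4,interpolation=cv2.INTER_CUBIC);c[356:596,380:780]=d
cv2.imwrite('pics/c1.png',c)
e=cv2.resize(s[170:300,220:350],(598,598),interpolation=cv2.INTER_CUBIC);cv2.imwrite('pics/c2.png',e)
class D(dict):pass
T=dict(np.load('pics/t1.npz'));S=dict(np.load('pics/s1.npz'))
for n,uv in dict(wall_bot=(385,335),wb2=(368,260),wtop=(440,5),wt2=(447,330),table_l=(168,356),table_tl=(182,57)).items(): print(n,ray(T,uv,0).round(3))
```

```text
wall_bot [0.299 0.038 0.   ]
wb2 [0.457 0.073 0.   ]
wtop [ 1.068 -0.108  0.   ]
wt2 [ 0.311 -0.097  0.   ]
table_l [0.251 0.496 0.   ]
table_tl [0.915 0.499 0.   ]
```

View pics/c1.png

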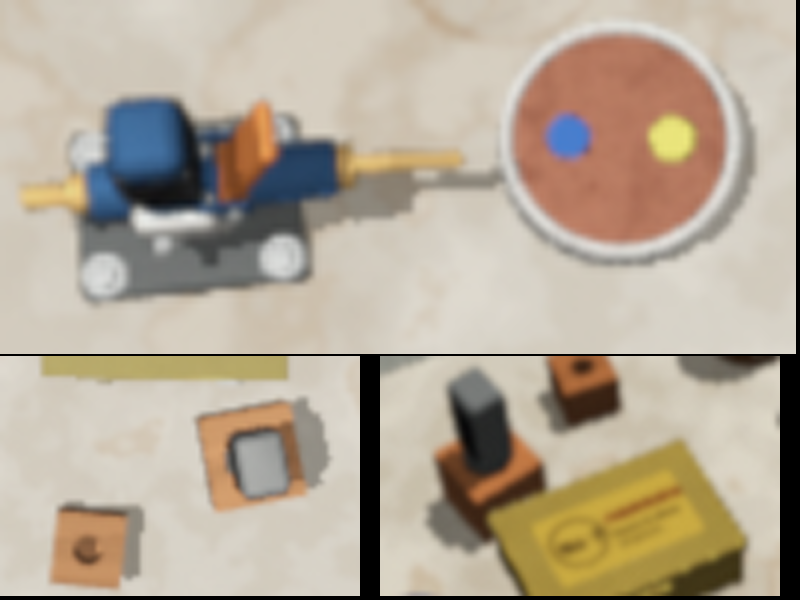

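View pics/c2.png

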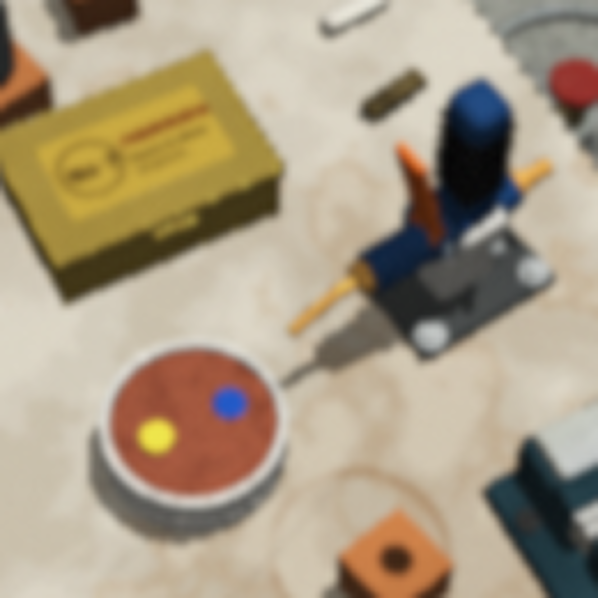

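Run:
```python
from h import *
T=dict(np.load('pics/t1.npz'));S=dict(np.load('pics/s1.npz'))
def p(n,s,uv,z): print(n,ray(s,uv,z)[:2].round(4))
p('nozT',T,(268.3,192.1),.058);p('nozS',S,(283.5,241.7),.058)
p('backT',T,(193.7,198),.058);p('backS',S,(339.6,205.9),.058)
for uv in[(203.6,215),(242.2,211.6)]:p('plateT',T,uv,.008)
for uv in[(312.4,247.8),(340,230.4)]:p('plateS',S,uv,.008)
p('gripTopT',T,(190+147/5.9,165+140/5.9),.151)
p('gripTopS',S,(220+483/4.6,170+100/4.6),.151)
p('yT',T,(303.9,188.4),.029);p('yS',S,(254.1,264.8),.029)
p('bT',T,(286.1,188),.029);p('bS',S,(269.8,257.6),.029)
p('ringT',T,(295.1,188.4),.03)
H=[(283.75,285.5),(308.25,281.5),(311.25,303.5),(288.25,308.5)]
for uv in H:p('hold',T,uv,.044)
p('holdc',T,np.mean(H,0),.044)
G=[(235+x/4,270+y/4) for x,y in[(232,79),(282,74),(290,134),(240,141)]]
for uv in G:p('gauge',T,uv,.108)
p('gc',T,np.mean(G,0),.108);p('gcS',S,(214.5,168),.108)
# wall: front-edge top in both views
from itertools import product
C=lambda s:-s['R'].T@s['t']
for z in(.2,.25,.3,.35,.4):p('wallT%g'%z,T,(447,330),z);p('wallS%g'%z,S,(100,95),z)
```

```text
nozT [0.5926 0.2939]
nozS [0.6038 0.2903]
backT [0.5767 0.4477]
backS [0.5795 0.4465]
plateT [0.5478 0.4333]
plateT [0.557  0.3499]
plateS [0.622  0.3549]
plateS [0.6114 0.4347]
gripTopT [0.58   0.3932]
gripTopS [0.5868 0.3933]
yT [0.6076 0.2173]
yS [0.6104 0.2161]
bT [0.6076 0.2557]
bS [0.6103 0.2538]
ringT [0.607  0.2364]
hold [0.4011 0.2581]
hold [0.41   0.2077]
hold [0.3657 0.2012]
hold [0.355  0.2482]
holdc [0.3828 0.2288]
gauge [0.3957 0.2429]
gauge [0.3985 0.219 ]
gauge [0.3705 0.215 ]
gauge [0.3669 0.2387]
gc [0.3828 0.2289]
gcS [0.3874 0.2282]
wallT0.2 [ 0.337  -0.0136]
wallS0.2 [0.144 0.061]
wallT0.25 [0.3435 0.0072]
wallS0.25 [0.2127 0.0618]
wallT0.3 [0.3501 0.0279]
wallS0.3 [0.2815 0.0625]
wallT0.35 [0.3567 0.0486]
wallS0.35 [0.3503 0.0633]
wallT0.4 [0.3632 0.0694]
wallS0.4 [0.419  0.0641]
```

Run:
```python
from h import *
c=np.array([.5845,.393]);a=np.radians(-82.8);g=c+.006*np.array([np.cos(a),np.sin(a)])
for f in(7.2,-172.8):
    print(f,r.inverse_kinematics([*g,.40],[180,0,f]), r.inverse_kinematics([.383,.2288,.4],[180,0,f]), r.inverse_kinematics([.609,.217,.4],[180,0,f]))
r.reach([*g,.40],[180,0,7.2])
s=r.sense();print(s['tcp_pos'],s['orientation'],s['joints'],s['clock'],s['contact_force'])
snap('wrist','w1')
```

```text
7.2 [ 3.07005924e+01  2.16726646e+01  5.20134712e+01 -2.54444375e-14
  1.06313864e+02  1.13500592e+02] [ 2.64828979e+01 -1.86448844e+01  9.30207630e+01 -2.54444375e-14
  1.05624121e+02  1.09282898e+02] [ 1.65974958e+01  1.25036056e+01  6.29601425e+01 -2.54444375e-14
  1.04536252e+02  9.93974958e+01]
-172.8 [ 30.70059245  21.67266457  52.01347118   0.         106.31386425
 -66.49940755] [ 26.48289794 -18.64488444  93.02076296   0.         105.62412148
 -70.71710206] [ 16.59749583  12.50360558  62.96014248   0.         104.53625193
 -80.60250417]
[0.5847723  0.3876152  0.40008215] [-1.79982511e+02  5.80408441e-03  7.29968929e+00] [3.07561606e+01 2.16579988e+01 5.20233625e+01 1.91239342e-02
 1.06317001e+02 1.13461845e+02] 1.875 [-0.89509413  0.77943061 -0.32289682]
```

View pics/w1.png

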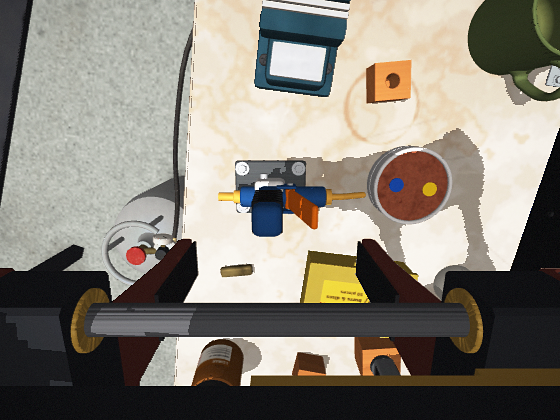

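The wrist view shows the nozzle tip at (364,196), tail at (219,197), grip cap at (267,213), trigger free end near (303–318,226), yellow dot at (430,189) and blue at (396,185).

Run:
```python
from h import *
W=dict(np.load('pics/w1.npz'));print((-W['R'].T@W['t']).round(3),W['R'].round(2).tolist(),W['fx'])
def p(n,uv,z): print(n,ray(W,uv,z)[:2].round(4))
p('noz',(364,196),.058);p('tail',(219,197),.058)
for uv in[(236,160),(306,160)]:p('plate',uv,.008)
p('y',(430,189),.029);p('b',(396,185),.029)
for uv in[(252,237),(283,234)]:p('griptop',uv,.151)
for uv in[(288,220),(302,229),(318,229),(318,222)]:p('trig',uv,.138)
im=W['frame'];hsv=cv2.cvtColor(im,cv2.COLOR_RGB2HSV)
for n,lo,hi in(('yel',(24,150,150),(34,255,255)),('blue',(100,150,150),(125,255,255))):
    m=cv2.inRange(hsv[150:225,365:460],lo,hi);mo=cv2.moments(m,True);print(n,mo['m00']);p(n,(365+mo['m10']/mo['m00'],150+mo['m01']/mo['m00']),.029)
cv2.imwrite('pics/w1c.png',cv2.resize(im[150:250,210:370,::-1],(800,500),interpolation=cv2.INTER_CUBIC))
a=np.radians(-82.8);ex=np.array([np.cos(a),np.sin(a)]);c=np.array([.5845,.393])
ey=np.array([-ex[1],ex[0]])
for x,y,z in[(-12,-13,151),(12,-13,151),(-12,13,151),(12,13,151),(100,0,58),(-42,32,8),(42,32,8),(38,0,121)]: print(x,y,z,proj(W,[*(c+x/1e3*ex+y/1e3*ey),z/1e3]).round(1))
```

```text
[0.654 0.396 0.379] [[0.13, -0.99, -0.0], [-0.96, -0.12, 0.26], [-0.26, -0.03, -0.97]] 316.44212856737937
noz [0.5964 0.297 ]
tail [0.5761 0.446 ]
plate [0.6104 0.4378]
plate [0.6209 0.357 ]
y [0.6086 0.2161]
b [0.6082 0.255 ]
griptop [0.5708 0.404 ]
griptop [0.5763 0.3809]
trig [0.584  0.3776]
trig [0.5779 0.3655]
trig [0.5796 0.3528]
trig [0.5854 0.3537]
yel 121.0
yel [0.6087 0.2173]
blue 140.0
blue [0.6085 0.2549]
-12 -13 151 [252.8 238. ]
12 -13 151 [284.3 238.1]
-12 13 151 [252.2 204.9]
12 13 151 [284.6 205. ]
100 0 58 [367.2 195.8]
-42 32 8 [235.3 159.4]
42 32 8 [307.5 159.6]
38 0 121 [314.4 211.5]
```

View pics/w1c.png

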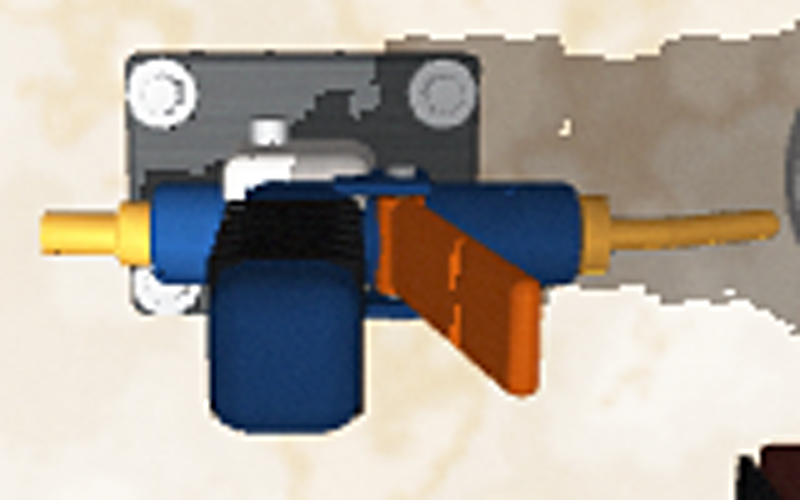

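```bash
python3 - <<'E'
from h import *
c=np.array([.5853,.3937]);a=np.radians(-82.8);g=c+.006*np.array([np.cos(a),np.sin(a)])
def st(n):
    s=r.sense();print(n,s['clock'],s['tcp_pos'].round(4),s['contact_force'].round(1),round(s['opening'],4),s['gripper_force'])
r.servo_line([*g,.284],[180,0,7.2],speed=.1);st('down')
r.grab(25);st('grab');r.wait(.25);st('held')
snap('scene','s2')
E
python3 -c "
import cv2;s=cv2.imread('pics/s2.png');cv2.imwrite('pics/s2c.png',cv2.resize(s[130:300,220:420],(800,600)[:1]+(680,))[:600])"
```

```text
down 3.2333 [0.5862 0.3878 0.2852] [-0.1 -0.   0.1] 0.0877 0.0
grab 4.1 [0.586  0.3892 0.2847] [3.6 6.7 2.2] 0.0359 25.01291424036026
held 4.35 [0.586  0.3892 0.2847] [2.6 5.6 2.1] 0.0354 25.012027323246002
```

Opening is 35.4 mm, so the trigger is fully squeezed. I'll hold it, release, back off and go above the gauge.

Run:
```python
from h import *
def st(n):
    s=r.sense();print(n,s['clock'],s['tcp_pos'].round(4),s['contact_force'].round(1),round(s['opening'],4),s['gripper_force'])
r.wait(.7);st('end hold');r.let_go();r.wait(.3);st('open')
r.servo_line([.5853,.388,.40],speed=.15)
q=[.384,.2288,.40]
r.reach(q,[180,0,8]);st('over');print(r.sense()['joints'].round(1))
# retreat view: wrist
snap('wrist','w2');t=snap('top','t2')
```

```text
end hold 5.1 [0.586  0.3892 0.2847] [2.  6.4 2.3] 0.0354 25.01175820827484
open 6.3333 [0.586  0.3878 0.284 ] [ 0.6 -0.8  0.6] 0.0879 0.0
over 8.2667 [0.3844 0.229  0.3999] [ 0.3 -0.2 -0.3] 0.0877 0.0
[ 26.4 -18.4  92.9   0.  105.6 108.4]
```

View pics/w2.png

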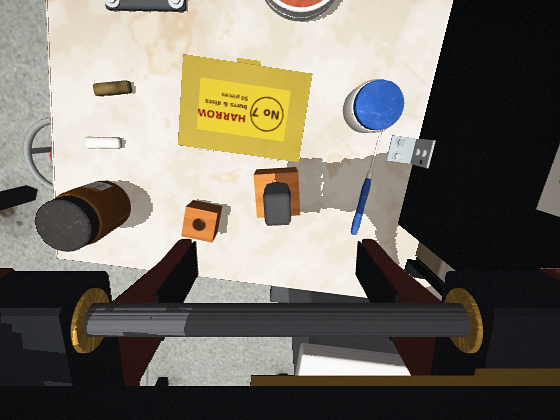

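The wrist view shows the gauge's grey box (cols 264–291, rows 182–224) standing in the holder at (276,190). The scriber is at (362,205), clear of the fingers.

Run:
```python
from h import *
W=dict(np.load('pics/w2.npz'))
im=W['frame']
cv2.imwrite('pics/w2c.png',cv2.resize(im[155:240,180:320,::-1],None,fx=5.7,fy=5.7,interpolation=cv2.INTER_CUBIC))
c=np.array([.3835,.2288]);a=np.radians(8);ex=np.array([np.cos(a),np.sin(a)]);ey=np.array([-ex[1],ex[0]])
for z in(108,48):
  for x,y in[(-15,12),(-15,-12),(15,-12),(15,12)]:
    u=proj(W,[*(c+x/1e3*ex+y/1e3*ey),z/1e3]);print(x,y,z,u.round(1),((u-[180,155])*5.7).round())
```

```text
-15 12 108 [262.4 225.3] [470. 401.]
-15 -12 108 [289.2 225.3] [622. 401.]
15 -12 108 [289.6 192.5] [625. 214.]
15 12 108 [262.1 192.5] [468. 214.]
-15 12 48 [264.8 208.5] [483. 305.]
-15 -12 48 [287.  208.5] [610. 305.]
15 -12 48 [287.3 181. ] [612. 148.]
15 12 48 [264.6 181. ] [482. 148.]
```

View pics/w2c.png

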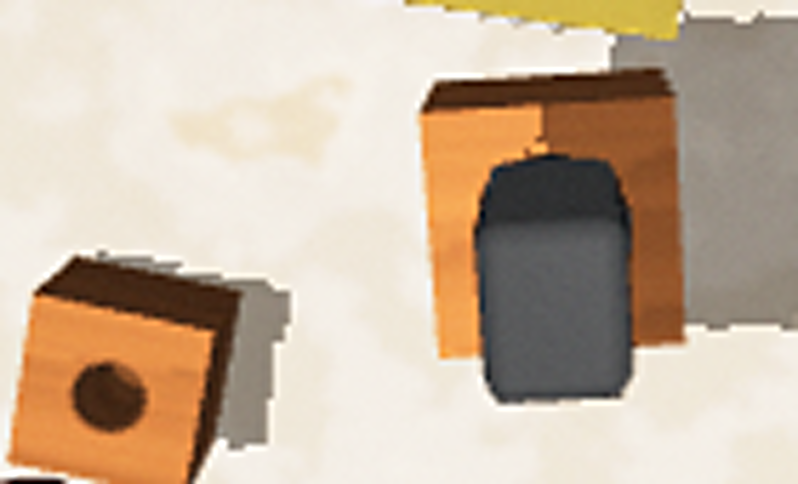

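```bash
python3 - <<'E'
from h import *
def st(n):
    s=r.sense();print(n,s['clock'],s['tcp_pos'].round(4),s['orientation'].round(2),s['contact_force'].round(1),round(s['opening'],4),s['gripper_force'])
r.servo_line([.3835,.2274,.40],[180,0,10.3],speed=.1)
r.servo_line([.3835,.2274,.245],speed=.12);st('down')
r.grab(25);r.wait(.2);st('grab')
r.servo_line([.3835,.2274,.30],speed=.06);st('lift')
r.servo_line([.3835,.2274,.36],speed=.12)
r.servo_line([.6087,.217,.36],speed=.15);st('over');print(r.sense()['joints'].round(1))
r.servo_line([.6087,.217,.30],speed=.1);r.wait(.2);st('low')
snap('wrist','w3');snap('scene','s3');t=snap('top','t3')
E
python3 -c "
import cv2,numpy as np;s=cv2.imread('pics/s3.png');w=cv2.imread('pics/w3.png')
a=cv2.resize(s[180:300,190:310],(400,400),interpolation=2);b=cv2.resize(w,(400,300))
t=cv2.imread('pics/t3.png');d=cv2.resize(t[130:250,220:380],(400,300))
o=np.zeros((600,800,3),np.uint8);o[:400,:400]=a;o[:300,400:]=b;o[300:,400:]=d;cv2.imwrite('pics/c3.png',o)"
```

```text
down 10.0583 [0.3837 0.2275 0.2459] [-1.7997e+02 -9.0000e-02  1.0300e+01] [ 0.3 -0.2  0.5] 0.088 0.0
grab 11.2583 [0.3835 0.2275 0.245 ] [-179.99   -0.     10.31] [-0.1  1.4  0.5] 0.024 24.9998277425766
lift 12.325 [0.3834 0.2274 0.2994] [1.7999e+02 5.0000e-02 1.0300e+01] [ 0.1 -0.8 -1.8] 0.0239 24.999639093875885
over 14.625 [0.6083 0.2171 0.3602] [-1.800e+02 -1.000e-02  1.032e+01] [ 1.  -0.4 -1.8] 0.024 24.99965786933899
[ 16.6  12.1  67.4   0.  100.4  96.3]
low 15.575 [0.6089 0.2171 0.3012] [-1.7999e+02 -1.1000e-01  1.0300e+01] [-0.4  0.4 -0.4] 0.0243 24.999706149101257
```

View pics/c3.png

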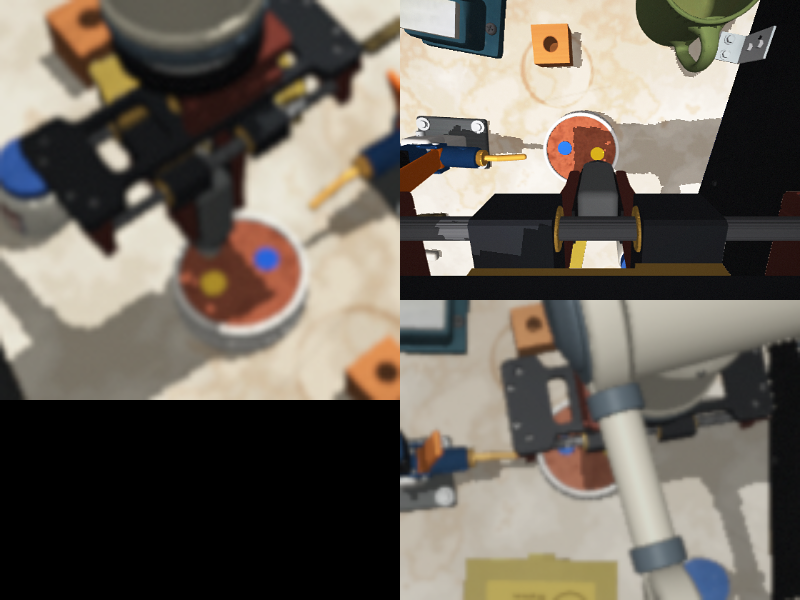

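The gauge is held upright above the mould, with the dot at (598,153) in the wrist inset and clear of it. I'll go closer and check tip against dot in one last picture, with predicted marks.

Run:
```python
from h import *
r.servo_line([.6087,.217,.271],speed=.06);r.wait(.3)
s=r.sense();p=s['tcp_pos'];print(p,s['contact_force'].round(1),s['orientation'].round(2),s['clock'])
tip=np.array([p[0],p[1],p[2]-.235]);print(tip)
W=snap('wrist','w4');S=snap('scene','s4')
o=np.zeros((600,800,3),np.uint8)
for s,k in((W,0),(S,1)):
    u=proj(s,tip);d=proj(s,[.6087,.217,.029]);print(u.round(1),d.round(1))
    hsv=cv2.cvtColor(s['frame'],cv2.COLOR_RGB2HSV);m=cv2.inRange(hsv,(22,150,90),(34,255,255))
    x0,y0=int(d[0])-25,int(d[1])-37
    mm=m[int(d[1])-14:int(d[1])+14,int(d[0])-14:int(d[0])+14];M=cv2.moments(mm,True)
    if M['m00']:
        c=(int(d[0])-14+M['m10']/M['m00'],int(d[1])-14+M['m01']/M['m00']);print('dot',M['m00'],c,ray(s,c,.029))
    I=cv2.resize(s['frame'][y0:y0+75,x0:x0+50,::-1],(400,600),interpolation=cv2.INTER_CUBIC)
    q=((u-[x0,y0]+.5)*8).astype(int);I=I.copy()
    cv2.line(I,(q[0]-60,q[1]),(q[0]-25,q[1]),(255,0,255),1);cv2.line(I,(q[0]+25,q[1]),(q[0]+60,q[1]),(255,0,255),1)
    cv2.line(I,(q[0],q[1]+15),(q[0],q[1]+60),(255,0,255),1)
    o[:,400*k:400*k+400]=I
cv2.imwrite('pics/c4.png',o)
```

```text
[0.60877744 0.21700827 0.27144335] [ 0.4 -0.1 -0.7] [-1.80e+02 -4.00e-02  1.03e+01] 16.6583
[0.60877744 0.21700827 0.03644335]
[275.5 228.3] [275.5 225.3]
dot 157.0 (275.71974522292993, 220.61783439490446) [0.6122303  0.21749241 0.029     ]
[254.  262.4] [254.1 264. ]
dot 18.0 (253.55555555555554, 264.8888888888889) [0.6100229  0.21499547 0.029     ]
```

View pics/c4.png

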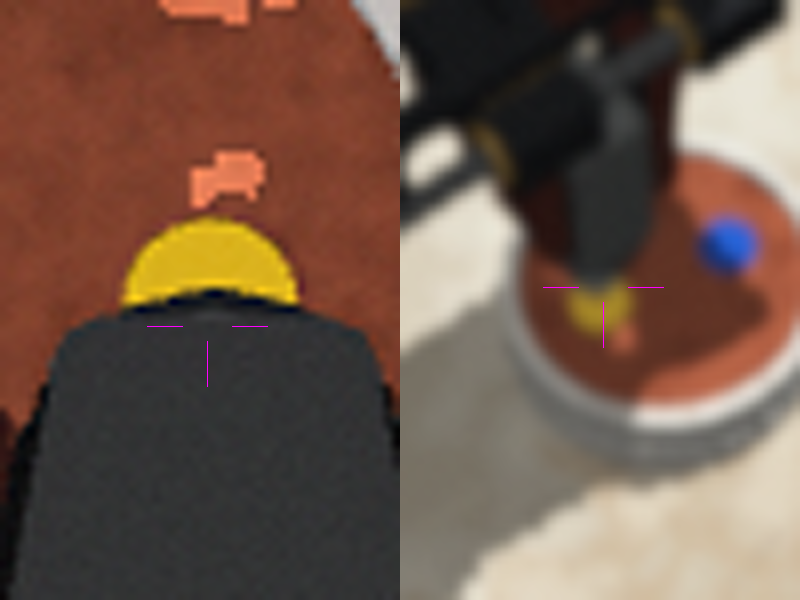

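The left crop shows the dot centred near (210,300), level with the stem axis at about column 212. The right crop shows the stem directly above the dot at (600,300). Alignment is within about 1 mm, so I'll press using force feedback.

```bash
cat > press.py <<'E'
from h import *
def avg(n=8):
    F=[];Z=[]
    for _ in range(n):
        s=r.sense();F.append(s['contact_force']);Z.append(s['tcp_pos']);r.wait(.04)
    return np.mean(F,0),np.mean(Z,0),np.std(F,0)[2],s
def line(z):
    r.servo_line([.609,.2168,z],[180,0,10.3],speed=.03)
E
python3 - <<'E'
from press import *
f0,p,sd,s=avg(12);print(f0.round(2),p.round(4),sd.round(2))
for z in(.2665,.265,.264,.263,.262,.261,.260):
    line(z);r.wait(.15);f,p,sd,s=avg();print(z,p.round(4),(f-f0).round(2),sd.round(2),round(s['opening'],4),round(s['clock'],2))
    if f[2]-f0[2]>2.6:break
E
```

```text
[-0.09 -0.13 -1.59] [0.6087 0.217  0.2711] 0.49
0.2665 [0.609  0.2168 0.2666] [0.11 0.4  0.14] 0.51 0.0239 18.0
0.265 [0.609  0.2168 0.265 ] [ 0.14  0.07 -0.03] 0.37 0.0239 18.73
0.264 [0.609  0.2168 0.264 ] [0.07 0.2  0.1 ] 0.34 0.0239 19.47
0.263 [0.609  0.2168 0.2632] [0.31 0.16 1.04] 0.52 0.024 20.2
0.262 [0.609  0.2168 0.2621] [0.51 0.18 1.87] 0.54 0.0238 20.93
0.261 [0.609  0.2168 0.261 ] [0.51 0.14 2.37] 0.57 0.0242 21.67
0.26 [0.609  0.2168 0.26  ] [0.57 0.49 2.63] 0.47 0.0237 22.4
```

Run:
```python
from press import *
line(.2588);r.wait(.3);f,p,sd,s=avg(25);print(p.round(4),(f-np.array([-.09,-.13,-1.59])).round(2),s['opening'],s['orientation'].round(2),s['clock'])
a=np.load('pics/s1.npz')['frame'].astype(int);b=snap('scene','s5')['frame'].astype(int)
T=dict(np.load('pics/t1.npz'));c=snap('top','t5')['frame'].astype(int)
# bystanders / trigger unchanged? mean abs diff in patches
for n,(u,v) in dict(mug=(267,345),amber=(283,143),ing1=(305,190),ing2=(297,173),scr=(178,210),trig=(312,213),jarb=(200,236)).items(): print(n,abs(a-b)[v-8:v+8,u-8:u+8].mean().round(1),end='; ')
hsv=cv2.cvtColor(b.astype(np.uint8),cv2.COLOR_RGB2HSV)
for im in(a,b):
    h=cv2.cvtColor(im.astype(np.uint8),cv2.COLOR_RGB2HSV)[248:268,260:280];M=cv2.moments(cv2.inRange(h,(100,150,100),(125,255,255)),True);print('bluedot',260+M['m10']/M['m00'],248+M['m01']/M['m00'])
```

```text
[0.609  0.2168 0.2588] [0.39 0.31 3.21] 0.02363628498297574 [180.   -0.   10.3] 23.9917
mug 8.5; amber 15.0; ing1 13.8; ing2 15.3; scr 14.8; trig 8.4; jarb 29.7; bluedot 269.39130434782606 257.2173913043478
bluedot 269.4 257.35
```

Run:
```python
from press import *
line(.2586);r.wait(.3);f,p,sd,s=avg(20);print(p.round(4),f[2]+1.59,s['clock']);print(r.hand_in())
```

```text
[0.609  0.2168 0.2586] 3.5709421222073727 25.475
the job is handed in; nothing more can be done
None
```

I squeezed the trigger fully for about a second and opened the gripper to release it. The gauge is now held upright with its tip on the yellow dot, pressed about half way in (3.6 N), and the job was handed in at about 25.5 s. The mould did not shift; I did not clearly confirm that the bystanders or the trigger's spring-back were undisturbed.

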